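# Unfold the crank handle and clamp the casting mould shut in the bench press

### The job

The two-part casting mould under the bench screw press still stands a little open. Swing the press's folded crank handle up until it stands fully upright, then wind the crank clockwise until the mould is fully closed and clamped firm, stopping when the handle pulls about 4.5 N heavier than it did running free (too loose and it leaks, too tight and the print cracks). Leave the crank there with its handle standing up, let go, and do not shift the mould or the other things on the bench.

Things in the scene. Friction and masses are not known exactly. Their poses are not given: they have to be found in the camera images.
- press: Bench screw press fixed to the bench: base plate 160 x 250 x 16 mm, two steel columns 170 mm apart along its y, crosshead 52 x 235 mm with its top 168 mm above the bench, platen between the columns, crank on top. Origin: centre of the base plate's underside; x points away from its front, z up. The screw is self-locking: the crank stays at one height and where it is left.
- platen: Steel plate 85 x 205 x 12 mm that the screw drives down 20 mm a turn; origin at the centre of its underside. Below it hangs a round pad, 52 mm across, on a stud that each user sets differently: its face is 10 mm below the platen give or take 3 mm, and is not measured, so where clamping begins must be felt. With the crank at 0 it is about 26 mm above the closed mould.
- crank (a joint): Turn of the crank about the upright axis through the hub, rad: grows clockwise seen from above, which lowers the platen; range 0 to 14. Starts between 0 and 2.5, with 0.8 to 1.5 turns to go. Free running takes about 8 N sideways at the handle; the mould's tight dowels add about 1 N; once it is closed the pull climbs about 1 N per 5 mm of handle travel.
- hub (a point): Centre of the top face of the crank's hub (a disc 40 mm across), on the crank's turning axis, 190 mm above the bench. The force of the pad on the mould is about 23 times the rise of the handle's pull above its free-running value: a rise of 4.5 N is right, 3 to 6 N will do, above 7.5 N the mould cracks.
- hinge_pin (a point): Centre of the level pin on which the handle folds, square to the crank arm, 75 mm from the turning axis and 202 mm above the bench, in a fork at the arm's end (22 mm wide, 24 mm long, reaching 10 mm above the pin). The arm is a flat bar 18 mm wide whose top is 188 mm above the bench.
- handle (a joint): Fold of the handle about its pin, rad: 0 = folded flat, pointing from the pin back over the hub; 1.571 = upright against its stop, the working position. Starts between 0 and 0.12. The stiff hinge stays where it is left and needs about 3 N at 60 mm from the pin; pushing the upright handle towards the hub with more than that folds it again.
- handle_mid (a point): Point on the handle's centre line 55 mm from the pin. The round black grip, 22 mm in diameter, covers 16 to 92 mm from the pin and spins freely on its spindle, so the hand need not turn while cranking. Folded, the centre line is 12 mm above the hub's top, 14 mm above the arm's top and 34 mm above the crosshead.
- handle_tip (a point): Free end of the handle's centre line, 92 mm from the hinge pin; upright it is 294 mm above the bench.
- mould: Lower half of the casting mould, plain printed resin, 80 x 64 x 24 mm, standing loose on the press's base plate under the platen. Origin: centre of its underside; z up. The upper half, of the same size, stands 2 to 4.5 mm proud on four tight dowels and slides down under about 30 N of pad force; a stiff rubber gasket between the halves then gives about 1 mm as the clamping grows.
- bottle: white plastic bottle with a black cap, 48 mm diameter, 135 mm tall, on the bench to the left of the press; not part of the job
- tub: small white screw-lid tub, 44 mm diameter, 42 mm tall, on the bench near the press; not part of the job
- brush: flat paint brush, 190 mm long, lying on the bench between the robot and the press; not part of the job
- driver: screwdriver, 200 mm long, lying on the bench to the right of the press; not part of the job
- spare: another, smaller closed casting mould, 55 x 55 x 44 mm, on the bench beyond the press; not part of the job
- model: printed blood-vessel model on a clear acrylic stand 150 x 110 mm, about 110 mm tall, on the right of the bench; not part of the job
- cup: white plastic mixing cup, 72 mm diameter, 85 mm tall, on the left of the bench; not part of the job
Not all that is in view belongs to the job. What is shaped like the mould but red is not meant.

How it is judged:
On the way, in this order (a step that is already met when the one before it is completed fails the run):
1. the handle is swung fully upright (within 5 degrees) (value of joint handle above 1.48 rad), for 0.2 s.
2. the mould is wound closed and clamped with 60 to 150 N (an open mould gives way at 30 N), handle standing (contact force between platen and mould between 60 and 150 N and value of joint handle above 1.4 rad), for 0.3 s.
At the end, for the whole second after the job is handed in: The pad presses on the mould with 60 to 150 N, which only the fully closed mould bears (its dowels give way at about 30 N); the handle stands within 10 degrees of upright, the mould stands level and everything is let go (all of step 2 and angle between mould's own z axis and vertical below 0.05 rad); the robot touches nothing.
It fails at once if the mould is cracked: the pad presses on it with more than 180 N (contact force between platen and mould above 180 N).
It fails at once if the crank is wound (hinge pin moved more than 5 cm) while the handle is not yet up (distance of hinge_pin from where it was at the start of the episode above 0.05 m and value of joint handle below 1.2 rad).
It fails at once if the mould is shifted more than 12 mm (distance of mould from where it was at the start of the episode above 0.012 m).
It fails at once if a bystander is moved more than 30 mm (distance of any of bottle, tub, brush, driver, spare, model, cup from where it was at the start of the episode above 0.03 m).
It also fails if it takes over 72 s, if anything falls off the work surface, if the arm or the gripper's body presses on something with over 40 N, if the wrist force passes 120 N, or if a joint passes its speed limit or range.

### The arm

A 7-joint arm with a two-finger parallel gripper is mounted at the origin on the work surface. World frame = base frame: x ahead of the robot, y to its left, z up, the work surface at z = 0. Lengths are in m, angles in rad, forces in N, time in s.
With the tool pointing down it reaches from about 0.4 to 0.925 m from the base axis. Payload 4.1 kg.
Tool frame: the origin (TCP) lies on the centre line of the jaws, within the pads' length; the fingertips stand 17 mm ahead of it and the grasp point (between the pads) lies 2 mm behind it (r.tip_reach is the distance from the TCP to the fingertips, in m); z points along the fingers, y is the line along which they close (so a half turn about z gives the same grasp; the last joint's range is limited). The gripper opens to 85 mm and grips with 20 to 120 N. Pads are 22 mm wide; open, the fingers measure 114 mm over their backs; the gripper's body (76 mm by 85 mm) begins 54 mm behind the grasp point. The pads swing forward as they close: fully open they stand 13 mm farther back than shut.
Start: joints at [1.009, 0.398, 0.045, 1.537, -0.019, 1.207, -0.051], TCP at [0.29, -0.582, 0.248] pointing down, gripper open.
Joint ranges: [-2.82, 2.82], [-0.49, 2.23], [-1.37, 1.46], [0, 2.46], [-1.36, 4.5], [0.23, 2], [-2.94, 2.94]. Speed limits (rad/s): [2.57, 2.57, 3.14, 3.14, 3.14, 3.14, 3.14].

### API

Orientations are given as [roll, pitch, yaw] about the fixed x, y, z axes, in that order (R = Rz(yaw) Ry(pitch) Rx(roll)).
In Python, from workcell import r gives the robot as it stands.
- The arm moves only by the shell command python3 -m handwheel 'ROWS' [FORCE]. ROWS is JSON, a list of rows, each a list of 7 numbers: the finger opening in mm, from 0 to 85.4, then the shift along the tool's x, y, z as a fraction of full scale, then the turn, a rotation vector about the tool's x, y, z as a fraction of full scale. In form: [[gripper, dx, dy, dz, ax, ay, az], ...]. A call has 1 to 12 rows; each row shifts and turns the commanded pose from where the row before left it, along the tool's axes as they then stand; what a row does not reach is not made up. Full scale, the value 1, is 3 cm for a shift and 6 degrees for a turn. A row lasts 1/10 s, in which the tool goes at most 50 mm and 8.59 degrees, less where a joint would pass 70% of its speed; a pose out of reach is approached as far as the arm can. A call with a number of a shift or a turn outside -1 to 1 is refused whole. A call with a gripper value outside its range is refused whole. The fingers move at their own pace and stop on an object; FORCE is the grip in N (left out, the last holds). Time passes only in rows, so rows that do not move let the fingers close. It gives the time, the measured TCP pose, the force, the opening and the grip force at its end, in the units of the state.
- r.observe(): the state, without advancing time (a new reading comes with each control period).
- r.capture(name): name is "scene" or "top" or "wrist"; returns a dict with "img" (420x560x3 uint8, blue, green, red), "fx", "fy", "cx", "cy" (pixels), "pose" (4x4, takes a point from camera to world coordinates). Camera axes: x right, y up, looking along -z (the intrinsics and any distortion apply to the point x, -y, -z); pixel columns grow to the right and rows downward; lengths in m; the calibration is good to about 2 mm. The wrist camera is an equidistant fisheye: a pixel r from the principal point sees the ray r / f radians off the axis. A picture is of the moment at which its call begins. There is no depth.
- r.job_done(): hands the job in; it is judged then, once.
The state is a dict: "clock": time; "qpos": joint angles; "dq": joint speeds; "joint_efforts": joint torques, N m; "tool_pos": TCP position; "orientation": TCP orientation; "force": force on the tool from outside, world axes, zero at the start; "torque": the same for the moment, N m; "width": finger opening in m; "grasp_force": force on a finger pad.
Only numpy, scipy, OpenCV 4.12 (cv2) and the standard library are available. Lean on these libraries where they do the work, as an engineer would, in place of code of your own. Each camera call takes 0.05 s, during which the arm holds its last target. There are 200 camera calls.

## Working session

There is one attempt and no reset: what is moved stays moved. The work goes in short steps, Python scripts to look and compute and a shell command to move; the robot and the scene stay as the last step left them, time stands still between calls to the robot, and variables do not carry over. Pictures are saved under pics/ and viewed, at most 10 in all, crops included, and the job is handed in when it is done.

```bash
mkdir -p pics; ls
python3 - <<'E'
from workcell import r
import cv2,numpy as np
s=r.observe();print(s)
for n in("scene","top"):
    c=r.capture(n);cv2.imwrite(f"pics/{n}0.png",c["img"]);print(n,c["fx"],c["fy"],c["cx"],c["cy"],c["pose"].round(4).tolist() if hasattr(c["pose"],'round') else c["pose"], [k for k in c])
E
```

```text
pics
{'clock': 0.0, 'qpos': array([ 1.00897604,  0.39920229,  0.04506325,  1.53786315, -0.01873649,
        1.20686368, -0.05071238]), 'dq': array([-1.30983875e-03, -2.35549660e-03, -1.38586325e-03,  2.89304869e-04,
       -9.66598112e-04, -5.21759227e-04,  4.98833715e-05]), 'joint_efforts': array([-9.40325799e-05, -4.75128937e+01,  1.36475924e+00, -2.54219466e+01,
        1.16050444e-02,  9.33231931e-03,  4.45642797e-06]), 'tool_pos': array([ 0.28996405, -0.58108872,  0.24726484]), 'orientation': array([-3.13968170e+00,  1.10917424e-04,  4.62880288e-01]), 'force': array([0.52480819, 0.38359095, 0.0133598 ]), 'torque': array([ 0.00813175, -0.02554073,  0.01617232]), 'grasp_force': 0.0, 'width': 0.085477988491094}
scene 406.18304748602145 406.18304748602145 282.3107787839074 205.4942953575882 [[0.8482, -0.3682, 0.3808, 0.8947], [0.5297, 0.5855, -0.6137, -0.672], [0.003, 0.7223, 0.6916, 0.8792], [0.0, 0.0, 0.0, 1.0]] ['img', 'fx', 'fy', 'cx', 'cy', 'pose']
top 443.2813937197853 443.2813937197853 280.73975918269497 201.2925642224321 [[-0.017, 0.9902, -0.1384, 0.3255], [-0.9998, -0.0179, -0.0052, 0.0125], [-0.0077, 0.1383, 0.9904, 1.4632], [0.0, 0.0, 0.0, 1.0]] ['img', 'fx', 'fy', 'cx', 'cy', 'pose']
```

View pics/scene0.png

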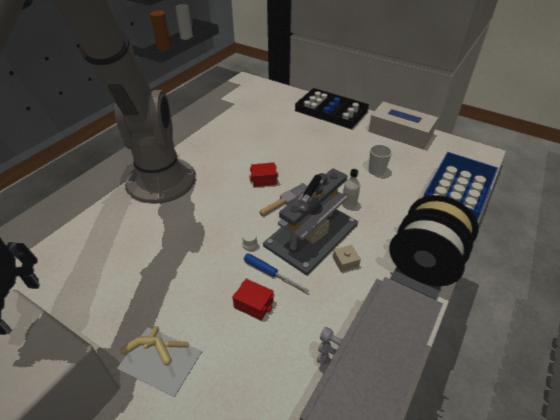

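View pics/top0.png

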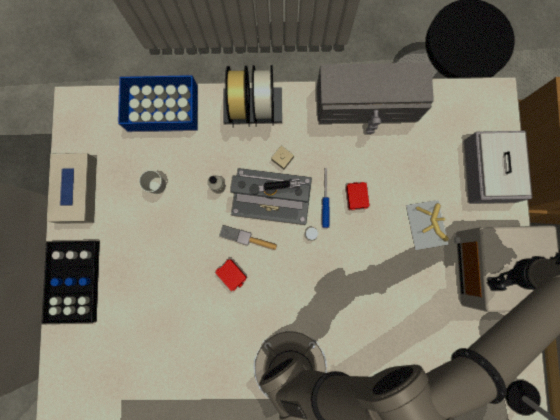

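The scene view shows the press near (315,215) with the black folded grip at about (314,186). In the top view it is at (270,195), with the grip at (277,185). I'll enlarge both.

```bash
cat > h.py <<'E'
from workcell import r
import cv2,numpy as np
def ray(c,u,v):
    P=np.array(c["pose"]);d=P[:3,:3]@np.array([(u-c["cx"])/c["fx"],-(v-c["cy"])/c["fy"],-1.]);return P[:3,3],d/np.linalg.norm(d)
def plane(c,u,v,z):
    o,d=ray(c,u,v);return o+d*(z-o[2])/d[2]
def proj(c,p):
    P=np.array(c["pose"]);q=P[:3,:3].T@(np.array(p)-P[:3,3]);return c["cx"]+c["fx"]*q[0]/-q[2],c["cy"]-c["fy"]*q[1]/-q[2]
E
python3 - <<'E'
from h import *
a=cv2.imread("pics/top0.png")[160:230,222:322];b=cv2.imread("pics/scene0.png")[160:275,255:365]
a=cv2.resize(a,None,fx=4,fy=4,interpolation=3);b=cv2.resize(b,None,fx=3.6,fy=3.6,interpolation=3)
w=np.zeros((420,800,3),np.uint8);w[:280,:400]=a;w[:b.shape[0],402:402+b.shape[1]]=b[:, :398]
cv2.imwrite("pics/crop0.png",cv2.convertScaleAbs(w,alpha=1.8))
E
```

```text
(no output)
```

View pics/crop0.png

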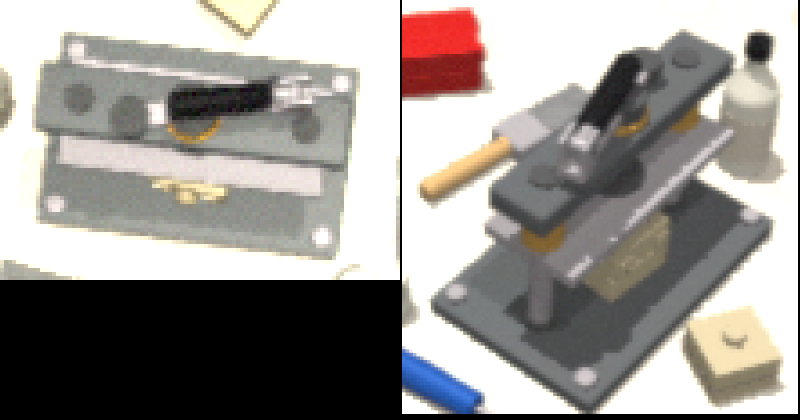

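Run:
```python
from h import *
t=r.capture("top");s=r.capture("scene")
f=lambda x,y:(222+x/4-.4,160+y/4-.4)
for n,x,y,z in[("pin",296,90,.202),("gripR",270,95,.202),("gripL",170,105,.204),("tip",150,112,.202),("colL",78,97,.168),("colR",305,125,.168),("chTL",45,63,.168),("chTR",355,95,.168),("chBL",36,130,.168),("chBR",347,163,.168),("bTL",66,35,.016),("bTR",358,70,.016),("bBL",40,222,.016),("bBR",335,257,.016)]:
    print(n,plane(t,*f(x,y),z).round(4))
g=lambda x,y:(255+(x-402)/3.6-.4,160+y/3.6-.4)
for n,x,y,z in[("pin",582,140,.202),("gripnear",590,120,.202),("gripfar",628,65,.202)]:
    print("S",n,plane(s,*g(x,y),z).round(4))
```

```text
pin [ 0.557  -0.0247  0.202 ]
gripR [ 0.5537 -0.0059  0.202 ]
gripL [0.5473 0.0664 0.204 ]
tip [0.5428 0.0809 0.202 ]
colL [0.561  0.1361 0.168 ]
colR [ 0.5368 -0.0318  0.168 ]
chTL [0.5871 0.1606 0.168 ]
chTR [ 0.5587 -0.0694  0.168 ]
chBL [0.5367 0.1674 0.168 ]
chBR [ 0.5079 -0.0621  0.168 ]
bTL [0.6412 0.1604 0.016 ]
bTR [ 0.6071 -0.082   0.016 ]
bBL [0.4849 0.1823 0.016 ]
bBR [ 0.4518 -0.0591  0.016 ]
S pin [ 0.5549 -0.0209  0.202 ]
S gripnear [ 5.495e-01 -2.000e-04  2.020e-01]
S gripfar [0.5435 0.0661 0.202 ]
```

The top crop shows the black grip running from the fork at crop (296,90) to about (165,107), with crosshead centre and columns symmetric about hub ≈ (0.547, 0.050). The pin is ≈ (0.556, -0.023), 73 mm from the hub (75 expected), so the fit is good. First I rotate the tool to yaw 97° and raise it.

```bash
python3 -m handwheel '[[60,0,0,-0.15,0,0,-0.98],[60,0,0,-0.15,0,0,-0.98],[60,0,0,-0.15,0,0,-0.98],[60,0,0,-0.15,0,0,-0.98],[60,0,0,-0.15,0,0,-0.98],[60,0,0,-0.15,0,0,-0.98],[60,0,0,-0.15,0,0,-0.98],[60,0,0,-0.15,0,0,-0.98],[60,0,0,-0.15,0,0,-0.98],[60,0,0,-0.15,0,0,-0.98],[60,0,0,-0.15,0,0,-0.98],[60,0,0,-0.15,0,0,-0.98]]'
cat >> h.py <<'E'
from scipy.spatial.transform import Rotation as Ro
def togo(p):
    s=r.observe();R=Ro.from_euler('xyz',s["orientation"]).as_matrix()
    return (R.T@(np.array(p)-s["tool_pos"])/.03).round(2), s["tool_pos"].round(4), np.degrees(s["orientation"]).round(1), s["force"].round(2)
E
python3 -c "
from h import *
print(togo([.550,.024,.30]))"
```

```text
clock: 1.4
tool_pos: [0.2901, -0.5815, 0.3022]
orientation: [-3.141, -0.0, 1.699]
force: [0.3, 0.6, -0.7]
width: 0.0599
grasp_force: 0.0
(array([18.92, 11.16,  0.08]), array([ 0.2901, -0.5815,  0.3022]), array([-180. ,   -0. ,   97.3]), array([ 0.25,  0.55, -0.69]))
```

```bash
python3 -m handwheel '[[60,0.9,0.53,0,0,0,0],[60,0.9,0.53,0,0,0,0],[60,0.9,0.53,0,0,0,0],[60,0.9,0.53,0,0,0,0],[60,0.9,0.53,0,0,0,0],[60,0.9,0.53,0,0,0,0],[60,0.9,0.53,0,0,0,0],[60,0.9,0.53,0,0,0,0],[60,0.9,0.53,0,0,0,0],[60,0.9,0.53,0,0,0,0]]'
python3 -m handwheel '[[60,0.9,0.53,0,0,0,0],[60,0.9,0.53,0,0,0,0],[60,0.9,0.53,0,0,0,0],[60,0.9,0.53,0,0,0,0],[60,0.9,0.53,0,0,0,0],[60,0.9,0.53,0,0,0,0],[60,0.9,0.53,0,0,0,0],[60,0.9,0.53,0,0,0,0],[60,0.9,0.53,0,0,0,0],[60,0.9,0.53,0,0,0,0],[60,0.9,0.53,0,0,0,0],[60,0,0,0,0,0,0]]'
python3 - <<'E'
from h import *
print(togo([.550,.024,.30]))
c=r.capture("wrist");cv2.imwrite("pics/w1.png",cv2.convertScaleAbs(c["img"],alpha=1.6));print({k:np.array(v).round(4).tolist() for k,v in c.items() if k!="img"})
E
```

```text
clock: 2.4
tool_pos: [0.4149, -0.2928, 0.3022]
orientation: [-3.141, 0.0, 1.694]
force: [-0.2, 0.1, -0.0]
width: 0.0601
grasp_force: 0.0
clock: 3.6
tool_pos: [0.5523, 0.0279, 0.3023]
orientation: [3.14, -0.004, 1.702]
force: [-0.5, -0.4, 0.1]
width: 0.0602
grasp_force: 0.0
(array([-0.12, -0.09,  0.08]), array([0.5523, 0.0279, 0.3023]), array([179.9,  -0.2,  97.5]), array([-0.5 , -0.38,  0.07]))
{'fx': 325.1923, 'fy': 325.1923, 'cx': 276.738, 'cy': 203.404, 'pose': [[0.9915, -0.1241, -0.0392, 0.5424], [0.1301, 0.9466, 0.2948, 0.1045], [0.0006, -0.2974, 0.9547, 0.4293], [0.0, 0.0, 0.0, 1.0]]}
```

View pics/w1.png

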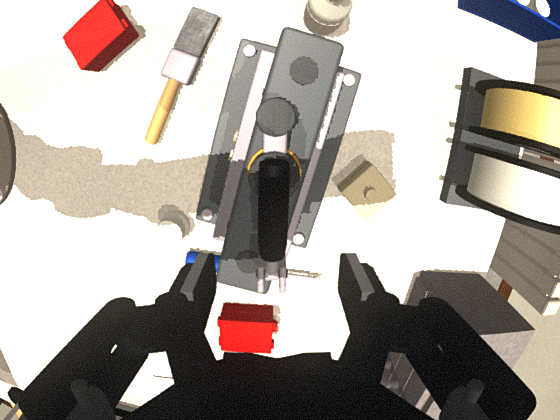

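The wrist view shows the grip from (275,160) to (272,258), fork at (272,275), hub ring centred near (274,178), and the fingers symmetric about column 272. The tool is aligned over the handle. I'll check the numbers.

```bash
cat >> h.py <<'E'
def fish(c,u,v,z):
    P=np.array(c["pose"]);x,y=u-c["cx"],v-c["cy"];rr=np.hypot(x,y);th=rr/c["fx"]
    d=P[:3,:3]@np.array([np.sin(th)*x/rr,-np.sin(th)*y/rr,-np.cos(th)]);o=P[:3,3];return (o+d*(z-o[2])/d[2]).round(4)
E
python3 - <<'E'
from h import *
c=r.capture("wrist")
for n,u,v,z in[("tip",274,159,.206),("gripend",272,259,.202),("fork",272,274,.21),("hubring",274,178,.17),("col+",303,70,.168),("col-",249,256,.168)]: print(n,fish(c,u,v,z))
m=(c["img"].max(2)<32).astype(np.uint8);m[:, :235]=0;m[:,310:]=0;m[262:]=0;m[:150]=0
ys,xs=np.nonzero(m);print(len(xs))
for v in(175,200,225,245): x=xs[ys==v];print(v,x.min(),x.max(),fish(c,x.mean(),v,.202))
E
```

```text
tip [0.545  0.0641 0.206 ]
gripend [ 0.5533 -0.0145  0.202 ]
fork [ 0.5545 -0.0234  0.21  ]
hubring [0.5474 0.0424 0.17  ]
col+ [0.559  0.1321 0.168 ]
col- [ 0.5341 -0.0317  0.168 ]
3124
175 259 299 [0.5492 0.0523 0.202 ]
200 235 289 [0.548  0.0333 0.202 ]
225 259 288 [0.5507 0.014  0.202 ]
245 260 286 [ 0.5526 -0.0024  0.202 ]
```

```bash
python3 -c "
from h import *
print(r.tip_reach,togo([.550,.0207,.212]))"
```

```text
0.017 (array([-0.06, -0.06,  3.  ]), array([0.5516, 0.0227, 0.302 ]), array([-180. ,    0. ,   97.2]), array([ 0.75, -0.12,  0.72]))
```

```bash
python3 -m handwheel '[[60,-0.06,-0.06,0.6,0,0,0],[60,0,0,0.6,0,0,0],[60,0,0,0.6,0,0,0],[60,0,0,0.5,0,0,0],[60,0,0,0.4,0,0,0],[60,0,0,0.3,0,0,0],[60,0,0,0,0,0,0],[60,0,0,0,0,0,0]]'
python3 -c "
from h import *
print(togo([.550,.0207,.212]))"
```

```text
clock: 4.5
tool_pos: [0.5505, 0.0202, 0.2126]
orientation: [3.141, 0.0, 1.694]
force: [0.7, -1.0, 0.6]
width: 0.0598
grasp_force: 0.0
(array([ 0.02, -0.01,  0.02]), array([0.5505, 0.0202, 0.2126]), array([180. ,   0. ,  97.1]), array([ 0.65, -0.96,  0.61]))
```

```bash
python3 -m handwheel '[[30,0,0,0,0,0,0],[30,0,0,0,0,0,0],[10,0,0,0,0,0,0],[10,0,0,0,0,0,0],[10,0,0,0,0,0,0],[10,0,0,0,0,0,0]]' 35
```

```text
clock: 5.1
tool_pos: [0.5503, 0.0202, 0.2128]
orientation: [3.141, 0.0, 1.694]
force: [-1.1, -0.1, 3.2]
width: 0.0209
grasp_force: 34.3
```

```bash
python3 -m handwheel '[[10,-0.013,0,-0.196,0,0,0],[10,-0.038,0,-0.192,0,0,0],[10,-0.063,0,-0.186,0,0,0],[10,-0.087,0,-0.176,0,0,0],[10,-0.109,0,-0.163,0,0,0],[10,-0.129,0,-0.147,0,0,0],[10,0,0,0,0,0,0]]'
```

```text
clock: 5.8
tool_pos: [0.5517, 0.0057, 0.2435]
orientation: [-3.141, 0.001, 1.693]
force: [4.0, -2.7, -9.6]
width: 0.0201
grasp_force: 34.7
```

```bash
python3 -m handwheel '[[10,-0.147,0,-0.129,0,0,0],[10,-0.163,0,-0.109,0,0,0],[10,-0.176,0,-0.087,0,0,0],[10,-0.186,0,-0.063,0,0,0],[10,-0.192,0,-0.038,0,0,0],[10,-0.196,0,-0.013,0,0,0],[10,0,0,0,0,0,0]]'
python3 - <<'E'
from h import *
o=[]
for n in("wrist","scene"):
    c=r.capture(n);i=c["img"];o.append(cv2.resize(i[150:240,250:380],(520,360)) if n=="scene" else cv2.resize(i,(280,210)))
w=np.zeros((360,800,3),np.uint8);w[:210,:280]=o[0];w[:,280:]=o[1];cv2.imwrite("pics/up.png",cv2.convertScaleAbs(w,alpha=1.8))
E
```

```text
clock: 6.5
tool_pos: [0.5552, -0.0231, 0.2582]
orientation: [-3.141, -0.002, 1.695]
force: [-1.0, 4.6, -4.0]
width: 0.0151
grasp_force: 29.5
```

View pics/up.png

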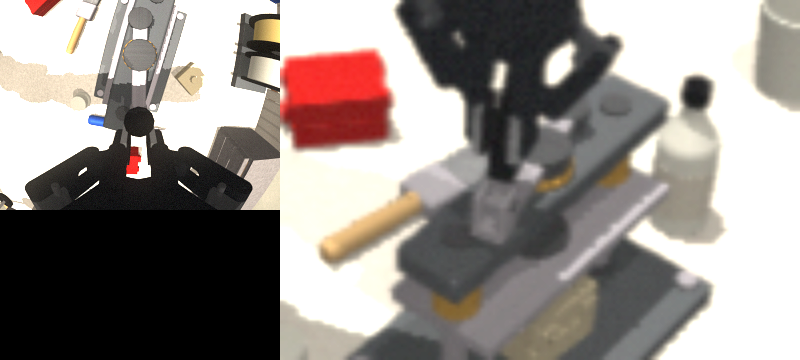

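The wrist view shows the handle's round end at about (278,244) full-scale, on the hub side of the pads. With the opening down to 15 mm, the pads have crept off towards its outer side. I'll measure the tip.

Run:
```python
from h import *
c=r.capture("wrist");m=(c["img"].max(2)<40).astype(np.uint8);print([ (v,*(lambda x:(x.min(),x.max()))(240+np.nonzero(m[v,240:320])[0])) for v in range(214,280,4) if m[v,240:320].any()])
for z in(.28,.294):print(fish(c,278,243,z))
print(togo([0,0,0])[1:])
```

```text
[(214, np.int64(240), np.int64(282)), (218, np.int64(243), np.int64(293)), (222, np.int64(241), np.int64(298)), (226, np.int64(252), np.int64(302)), (230, np.int64(240), np.int64(304)), (234, np.int64(242), np.int64(305)), (238, np.int64(248), np.int64(306)), (242, np.int64(247), np.int64(308)), (246, np.int64(247), np.int64(307)), (250, np.int64(248), np.int64(306)), (254, np.int64(250), np.int64(306)), (258, np.int64(241), np.int64(304)), (262, np.int64(240), np.int64(319)), (266, np.int64(240), np.int64(319)), (270, np.int64(240), np.int64(319)), (274, np.int64(240), np.int64(319)), (278, np.int64(240), np.int64(319))]
[0.5522 0.0066 0.28  ]
[0.5514 0.0129 0.294 ]
(array([ 0.5553, -0.0232,  0.2582]), array([-1.80e+02, -1.00e-01,  9.71e+01]), array([-2.74,  5.79, -1.78]))
```

The tip is ~35 mm hub-side of the pin, so the handle is at ~68°. I'll re-grip 17 mm further in and finish the swing.

```bash
python3 -m handwheel '[[50,0,0,0,0,0,0],[50,0,0,0,0,0,0],[50,0.3,0,0,0,0,0],[50,0.3,0,0,0,0,0],[50,0,0,0,0,0,0],[10,0,0,0,0,0,0],[10,0,0,0,0,0,0],[10,0,0,0,0,0,0],[10,0,0,0,0,0,0],[10,0,0,0,0,0,0]]' 60
python3 -m handwheel '[[10,-0.15,0,-0.04,0,0,0],[10,-0.15,0,-0.03,0,0,0],[10,-0.15,0,-0.02,0,0,0],[10,-0.15,0,0,0,0,0],[10,0,0,0,0,0,0]]'
```

```text
clock: 7.65
tool_pos: [0.5533, -0.0068, 0.2575]
orientation: [-3.141, 0.0, 1.694]
force: [-1.7, -0.5, 3.3]
width: 0.0205
grasp_force: 58.5
clock: 8.15
tool_pos: [0.5546, -0.0183, 0.2594]
orientation: [-3.14, -0.01, 1.698]
force: [-2.0, 8.9, 0.2]
width: 0.0207
grasp_force: 59.6
```

```bash
python3 -m handwheel '[[10,0,0,0,0,0,0],[10,-0.1,0,0,0,0,0],[10,0,0,0,0,0,0]]'
python3 - <<'E'
from h import *
c=r.capture("wrist");m=(c["img"].max(2)<40).astype(np.uint8)
print([ (v,int(m[v,240:320].sum())) for v in range(205,262,3)])
cv2.imwrite("pics/w2.png",cv2.convertScaleAbs(c["img"][120:340,140:420],alpha=2.2))
E
```

```text
clock: 8.45
tool_pos: [0.5548, -0.0204, 0.2595]
orientation: [-3.14, -0.011, 1.699]
force: [-3.6, 11.8, 0.3]
width: 0.0207
grasp_force: 59.8
[(205, 1), (208, 5), (211, 5), (214, 3), (217, 14), (220, 14), (223, 12), (226, 8), (229, 6), (232, 17), (235, 26), (238, 35), (241, 36), (244, 40), (247, 38), (250, 49), (253, 52), (256, 53), (259, 57)]
```

View pics/w2.png

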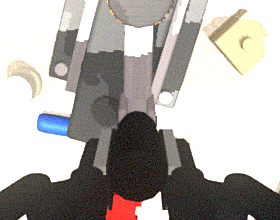

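The handle end now appears at about full-frame (277,260), between the pads. I'll compute the lean.

Run:
```python
from h import *
c=r.capture("wrist")
for v in(256,261,266):print(fish(c,277,v,.294))
s=r.capture("scene")
for p in[(.555,-.025,.294),(.5535,-.0135,.2935)]:print(proj(s,p))
cv2.imwrite("pics/s3.png",cv2.convertScaleAbs(cv2.resize(s["img"][140:240,260:360],(600,600),interpolation=3),alpha=2.2))
```

```text
[0.5513 0.0101 0.294 ]
[0.5516 0.0084 0.294 ]
[0.5518 0.0066 0.294 ]
(np.float64(305.3794177020736), np.float64(170.07277870108922))
(np.float64(307.26719065511816), np.float64(167.37897959147674))
```

View pics/s3.png

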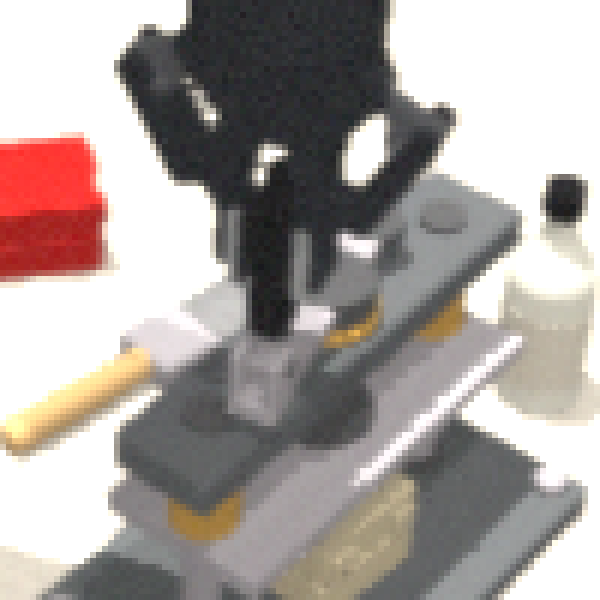

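The scene crop shows the grip vertical, from (272,335) up to (265,165) in the crop. That corresponds to full-frame u≈305 at top and bottom, which matches the upright prediction (305.4,170). In the wrist view the black top edge is the grip's lower end, so I'll recheck with that.

Run:
```python
from h import *
c=r.capture("wrist")
print(fish(c,277,231,.218)); [print(v,fish(c,277,v,.294)) for v in(300,310,320)]
s=r.capture("scene");m=(s["img"].max(2)<30)
for v in range(166,198,3):
    x=np.nonzero(m[v,296:314])[0]+296;print(v,x.min() if len(x) else 0,x.max() if len(x) else 0,end="; ")
for h in(.016,.04,.065,.092):
  for a in(90,80): 
    a_=np.radians(a);print(h,a,np.round(proj(s,(.555-.11*h*np.cos(a_),-.025+h*.99*np.cos(a_),.202+h*np.sin(a_))),1))
print(togo([0,0,0])[1:])
```

```text
[ 0.554  -0.0115  0.218 ]
300 [ 0.5535 -0.0066  0.294 ]
310 [ 0.554  -0.0108  0.294 ]
320 [ 0.5546 -0.0152  0.294 ]
166 296 313; 169 296 313; 172 296 313; 175 301 313; 178 300 313; 181 300 313; 184 300 313; 187 302 312; 190 302 308; 193 302 307; 196 0 0; 0.016 90 [304.1 194.6]
0.016 80 [304.5 194. ]
0.04 90 [304.5 187.2]
0.04 80 [305.6 185.6]
0.065 90 [304.9 179.1]
0.065 80 [306.8 176.7]
0.092 90 [305.4 170.1]
0.092 80 [308.1 166.7]
(array([ 0.5548, -0.0204,  0.2595]), array([-179.9,   -0.6,   97.3]), array([-3.44, 11.43,  1.49]))
```

```bash
python3 -m handwheel '[[10,-0.15,0,0,0,0,0],[10,-0.15,0,0,0,0,0],[10,0,0,0,0,0,0],[10,0,0,0,0,0,0]]'
python3 - <<'E'
from h import *
c=r.capture("wrist")
m=(c["img"].max(2)<40).astype(np.uint8)
print([ (v,int(m[v,240:320].sum())) for v in range(226,250,3)],[(v,c["img"][v,277].tolist()) for v in range(290,336,4)])
E
```

```text
clock: 9.1
tool_pos: [0.5561, -0.0299, 0.2593]
orientation: [-3.14, -0.01, 1.699]
force: [-2.9, 10.9, -0.1]
width: 0.0208
grasp_force: 59.7
[(226, 34), (229, 36), (232, 40), (235, 38), (238, 39), (241, 41), (244, 42), (247, 43)] [(290, [17, 17, 18]), (294, [18, 23, 22]), (298, [9, 15, 17]), (302, [16, 11, 20]), (306, [1, 7, 9]), (310, [15, 17, 14]), (314, [6, 11, 14]), (318, [18, 15, 22]), (322, [13, 14, 18]), (326, [6, 5, 10]), (330, [55, 67, 112]), (334, [58, 70, 175])]
```

```bash
python3 -m handwheel '[[10,-0.1,0,0,0,0,0],[10,-0.1,0,0,0,0,0],[10,0,0,0,0,0,0],[10,0,0,0,0,0,0]]';python3 -m handwheel '[[10,-0.1,0,0,0,0,0],[10,0,0,0,0,0,0]]'
python3 - <<'E'
from h import *
c=r.capture("wrist")
m=(c["img"].max(2)<40).astype(np.uint8)
print([ (v,int(m[v,240:320].sum())) for v in range(220,250,3)],[(v,c["img"][v,277].max()) for v in range(310,370,4)])
cv2.imwrite("pics/w4.png",cv2.convertScaleAbs(cv2.resize(c["img"][200:400,180:380],(600,600)),alpha=2.5))
E
```

```text
clock: 9.55
tool_pos: [0.5565, -0.0348, 0.2587]
orientation: [-3.139, -0.011, 1.699]
force: [-3.0, 11.1, -1.9]
width: 0.0206
grasp_force: 59.4
clock: 9.75
tool_pos: [0.5566, -0.0352, 0.2587]
orientation: [-3.139, -0.015, 1.701]
force: [-2.7, 15.7, -1.7]
width: 0.0204
grasp_force: 59.4
[(220, 34), (223, 36), (226, 37), (229, 38), (232, 39), (235, 41), (238, 42), (241, 42), (244, 44), (247, 46)] [(310, np.uint8(18)), (314, np.uint8(12)), (318, np.uint8(17)), (322, np.uint8(27)), (326, np.uint8(18)), (330, np.uint8(113)), (334, np.uint8(182)), (338, np.uint8(191)), (342, np.uint8(227)), (346, np.uint8(221)), (350, np.uint8(226)), (354, np.uint8(227)), (358, np.uint8(37)), (362, np.uint8(20)), (366, np.uint8(18))]
```

View pics/w4.png

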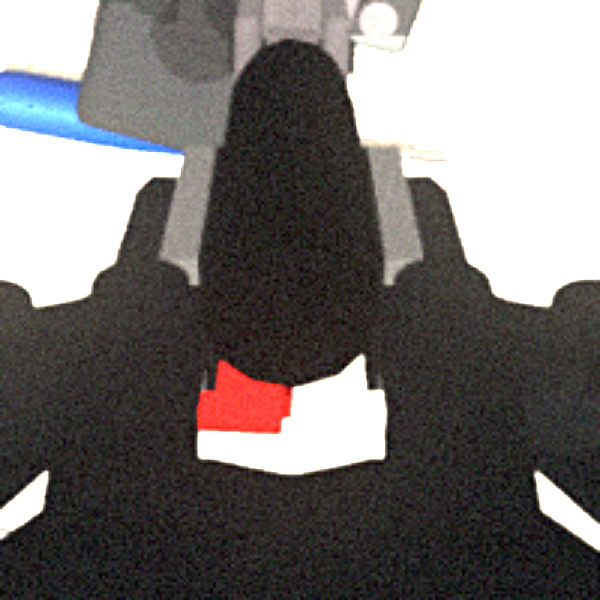

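The force now rises (15.7 N) without motion, so the stop is reached. The grip spans crop (295,40) to (290,385), i.e. full-frame v 213 to 328.

Run:
```python
from h import *
c=r.capture("wrist")
print("bottom hub-side edge",fish(c,278,214,.218),"tip far edge",fish(c,277,328,.294),togo([0,0,0])[1:])
```

```text
bottom hub-side edge [ 0.5549 -0.0159  0.218 ] tip far edge [ 0.5568 -0.0331  0.294 ] (array([ 0.5566, -0.0352,  0.2587]), array([-179.9,   -0.8,   97.5]), array([-3.84, 16.31, -1.45]))
```

Bottom and tip are both at y≈-0.024 to -0.027, so the handle is upright. The pads sit 9 mm outboard of it, so I'll re-centre the grasp.

```bash
python3 -m handwheel '[[50,0,0,0,0,0,0],[50,0,0,0,0,0,0],[50,0,0,0,0,0,0]]'; python3 -c "
from h import *
print(togo([.5555,-.0265,.257]))
c=r.capture('wrist')
m=(c['img'].max(2)<40).astype(np.uint8);print([(v,int(m[v,240:320].sum())) for v in range(202,226,3)],[(v,c['img'][v,277].max()) for v in range(310,345,4)])"
```

```text
clock: 10.15
tool_pos: [0.5586, -0.0466, 0.26]
orientation: [3.141, 0.001, 1.693]
force: [1.2, -0.4, 0.2]
width: 0.0503
grasp_force: 0.0
(array([ 0.68, -0.02,  0.1 ]), array([ 0.5586, -0.0466,  0.26  ]), array([1.8e+02, 1.0e-01, 9.7e+01]), array([ 1.23, -0.42,  0.23]))
[(202, 42), (205, 43), (208, 44), (211, 42), (214, 43), (217, 44), (220, 45), (223, 47)] [(310, np.uint8(138)), (314, np.uint8(231)), (318, np.uint8(81)), (322, np.uint8(192)), (326, np.uint8(182)), (330, np.uint8(230)), (334, np.uint8(225)), (338, np.uint8(226)), (342, np.uint8(224))]
```

```bash
python3 -m handwheel '[[50,0.34,-0.02,0.1,0,0,0],[50,0.34,0,0,0,0,0],[50,0,0,0,0,0,0],[10,0,0,0,0,0,0],[10,0,0,0,0,0,0],[10,0,0,0,0,0,0],[10,0,0,0,0,0,0],[10,0,0,0,0,0,0]]' 60; python3 -c "
from h import *
print(togo([.5555,-.0265,.257]))"
```

```text
clock: 11.0
tool_pos: [0.5553, -0.0253, 0.2572]
orientation: [3.141, 0.0, 1.694]
force: [-0.4, -0.3, 1.5]
width: 0.0206
grasp_force: 58.5
(array([-0.04,  0.  ,  0.01]), array([ 0.5553, -0.0253,  0.2572]), array([180. ,   0. ,  97.1]), array([-0.39, -0.34,  1.55]))
```

```bash
cat >> h.py <<'E'
H=np.array([.5466,.0497])
def st():
    s=r.observe();R=Ro.from_euler('xyz',s["orientation"]).as_matrix();d=s["tool_pos"][:2]-H;w=np.arctan2(d[1],d[0]);rad=np.linalg.norm(d);n=d/rad;t=np.array([n[1],-n[0]])
    f=-s["force"][:2];print("phi %.1f R %.1f pull(tan) %.2f outward %.2f t %.2f z %.4f"%((-83.-np.degrees(w))%360,rad*1e3,f@t,f@n,s["clock"],s["tool_pos"][2]),flush=True)
E
python3 -c "from h import *;st()"
python3 -m handwheel '[[10,-0.06,-0.452,0,0,0,0],[10,0.1175,-0.4385,0,0,0,0],[10,0.192,-0.4115,0,0,0,0],[10,0.26,-0.372,0,0,0,0],[10,0.321,-0.321,0,0,0,0],[10,0.372,-0.26,0,0,0,0]]'
python3 -c "from h import *;st()"
```

```text
phi 0.4 R 75.5 pull(tan) -0.43 outward -0.29 t 11.00 z 0.2572
clock: 11.6
tool_pos: [0.4876, 0.0027, 0.2574]
orientation: [3.129, 0.0, 1.694]
force: [14.2, 0.9, -8.3]
width: 0.0207
grasp_force: 59.9
phi 58.4 R 75.5 pull(tan) 8.18 outward 11.68 t 11.60 z 0.2574
```

```bash
python3 -m handwheel '[[10,0,0,0,0,0,0],[10,0,0,0,0,0,0]]'
python3 -c "from h import *;st()"
```

```text
clock: 11.8
tool_pos: [0.4853, 0.006, 0.2573]
orientation: [3.135, -0.005, 1.697]
force: [5.1, 7.2, -3.8]
width: 0.0202
grasp_force: 60.0
phi 61.5 R 75.3 pull(tan) -2.91 outward 8.31 t 11.80 z 0.2573
```

```bash
python3 -m handwheel '[[10,0.45,-0.1,0,0,0,0],[10,0.425,-0.114,0,0,0,0],[10,0.438,-0.038,0,0,0,0],[10,0.438,0.038,0,0,0,0]]'
python3 -c "from h import *;st()"
python3 -m handwheel '[[10,0.425,0.114,0,0,0,0],[10,0.399,0.186,0,0,0,0]]'
python3 -c "from h import *;st()"
```

```text
clock: 12.2
tool_pos: [0.472, 0.0497, 0.2572]
orientation: [3.139, 0.007, 1.691]
force: [3.1, -8.0, -0.8]
width: 0.0207
grasp_force: 60.6
phi 97.0 R 74.6 pull(tan) 8.02 outward 3.08 t 12.20 z 0.2572
clock: 12.4
tool_pos: [0.4766, 0.0751, 0.2571]
orientation: [-3.14, 0.007, 1.691]
force: [-0.4, -8.7, 4.2]
width: 0.0207
grasp_force: 61.0
phi 116.9 R 74.4 pull(tan) 8.28 outward 2.56 t 12.40 z 0.2571
```

```bash
python3 -m handwheel '[[10,0.36,0.252,0,0,0,0],[10,0.311,0.311,0,0,0,0],[10,0.252,0.36,0,0,0,0]]'
python3 -c "from h import *;st()"
python3 -m handwheel '[[10,0.186,0.399,0,0,0,0],[10,0.114,0.425,0,0,0,0],[10,0.038,0.438,0,0,0,0]]'
python3 -c "from h import *;st()"
```

```text
clock: 12.7
tool_pos: [0.4993, 0.1072, 0.2571]
orientation: [-3.137, 0.006, 1.692]
force: [-5.6, -6.7, 7.3]
width: 0.021
grasp_force: 61.2
phi 147.5 R 74.4 pull(tan) 8.57 outward 1.58 t 12.70 z 0.2571
clock: 13.0
tool_pos: [0.5349, 0.1235, 0.2571]
orientation: [-3.135, 0.003, 1.694]
force: [-7.4, -3.5, 8.7]
width: 0.0204
grasp_force: 61.4
phi 178.0 R 74.7 pull(tan) 7.90 outward 2.29 t 13.00 z 0.2571
```

```bash
S='python3 -c "from h import *;st()"'; H='python3 -m handwheel'
python3 -m handwheel '[[10,-0.01,0.22,0,0,0,0],[10,-0.029,0.218,0,0,0,0],[10,-0.048,0.215,0,0,0,0],[10,-0.066,0.21,0,0,0,0]]' >/dev/null; eval $S
python3 -m handwheel '[[10,-0.084,0.203,0,0,0,0],[10,-0.102,0.195,0,0,0,0],[10,-0.118,0.186,0,0,0,0],[10,-0.134,0.175,0,0,0,0]]' >/dev/null; eval $S
python3 -m handwheel '[[10,-0.149,0.162,0,0,0,0],[10,-0.162,0.149,0,0,0,0],[10,-0.175,0.134,0,0,0,0],[10,-0.186,0.118,0,0,0,0]]'; eval $S
```

```text
phi 197.7 R 75.0 pull(tan) 7.88 outward 2.80 t 13.40 z 0.2571
phi 217.2 R 75.2 pull(tan) 7.81 outward 2.45 t 13.80 z 0.2571
clock: 14.2
tool_pos: [0.604, 0.0987, 0.2572]
orientation: [-3.137, -0.004, 1.697]
force: [-6.7, 4.5, 4.3]
width: 0.0207
grasp_force: 61.2
phi 236.5 R 75.4 pull(tan) 7.78 outward 2.12 t 14.20 z 0.2572
```

```bash
S='python3 -c "from h import *;st()"'
python3 -m handwheel '[[10,-0.195,0.102,0,0,0,0],[10,-0.203,0.084,0,0,0,0],[10,-0.21,0.066,0,0,0,0]]' >/dev/null; eval $S
python3 -m handwheel '[[10,-0.215,0.048,0,0,0,0],[10,-0.218,0.029,0,0,0,0],[10,-0.22,0.01,0,0,0,0]]' >/dev/null; eval $S
python3 -m handwheel '[[10,-0.22,-0.01,0,0,0,0],[10,-0.218,-0.029,0,0,0,0],[10,-0.215,-0.048,0,0,0,0]]' >/dev/null; eval $S
```

```text
phi 251.0 R 75.6 pull(tan) 8.05 outward 0.44 t 14.50 z 0.2572
phi 265.7 R 75.6 pull(tan) 6.55 outward -0.62 t 14.80 z 0.2573
phi 280.9 R 75.7 pull(tan) 7.42 outward -2.88 t 15.10 z 0.2573
```

```bash
S='python3 -c "from h import *;st()"'
python3 -m handwheel '[[10,-0.23,-0.016,0,0,0,0],[10,-0.23,-0.034,0,0,0,0],[10,-0.21,-0.08,0,0,0,0]]' >/dev/null; eval $S
python3 -m handwheel '[[10,-0.195,-0.1,0,0,0,0],[10,-0.186,-0.118,0,0,0,0]]' >/dev/null; eval $S
python3 -m handwheel '[[10,-0.175,-0.134,0,0,0,0],[10,-0.162,-0.149,0,0,0,0]]' >/dev/null; eval $S
```

```text
phi 295.9 R 76.3 pull(tan) 7.52 outward 4.91 t 15.40 z 0.2572
phi 305.4 R 76.4 pull(tan) 7.90 outward 6.25 t 15.60 z 0.2572
phi 314.9 R 76.4 pull(tan) 8.17 outward 8.14 t 15.80 z 0.2572
```

```bash
S='python3 -c "from h import *;st()"'
python3 -m handwheel '[[10,-0.12,-0.19,0,0,0,0],[10,-0.122,-0.187,0,0,0,0]]' >/dev/null; eval $S
python3 -m handwheel '[[10,-0.118,-0.186,0,0,0,0],[10,-0.102,-0.195,0,0,0,0]]' >/dev/null; eval $S
python3 -m handwheel '[[10,-0.084,-0.203,0,0,0,0],[10,-0.066,-0.21,0,0,0,0]]' >/dev/null; eval $S
```

```text
phi 324.8 R 76.3 pull(tan) 7.84 outward 5.06 t 16.00 z 0.2572
phi 334.5 R 76.4 pull(tan) 7.70 outward 6.64 t 16.20 z 0.2572
phi 344.0 R 76.3 pull(tan) 8.41 outward 7.76 t 16.40 z 0.2573
```

```bash
S='python3 -c "from h import *;st()"'
python3 -m handwheel '[[10,-0.015,-0.22,0,0,0,0],[10,0.005,-0.22,0,0,0,0]]' >/dev/null; eval $S
python3 -m handwheel '[[10,0,-0.22,0,0,0,0],[10,0.02,-0.22,0,0,0,0]]' >/dev/null; eval $S
python3 -m handwheel '[[10,0.035,-0.217,0,0,0,0],[10,0.052,-0.214,0,0,0,0]]' >/dev/null; eval $S
```

```text
phi 353.7 R 76.1 pull(tan) 7.77 outward 4.05 t 16.60 z 0.2573
phi 3.4 R 76.0 pull(tan) 7.59 outward 5.86 t 16.80 z 0.2573
phi 13.1 R 75.9 pull(tan) 8.16 outward 5.94 t 17.00 z 0.2573
```

```bash
S='python3 -c "from h import *;st()"'
python3 -m handwheel '[[10,0.1,-0.2,0,0,0,0],[10,0.1,-0.2,0,0,0,0]]' >/dev/null; eval $S
python3 -m handwheel '[[10,0.11,-0.193,0,0,0,0],[10,0.126,-0.184,0,0,0,0]]' >/dev/null; eval $S
python3 -m handwheel '[[10,0.142,-0.172,0,0,0,0],[10,0.156,-0.159,0,0,0,0]]' >/dev/null; eval $S
```

```text
phi 22.7 R 75.6 pull(tan) 6.99 outward 4.71 t 17.20 z 0.2573
phi 32.6 R 75.5 pull(tan) 7.49 outward 3.38 t 17.40 z 0.2573
phi 42.4 R 75.3 pull(tan) 7.99 outward 3.30 t 17.60 z 0.2573
```

```bash
S='python3 -c "from h import *;st()"'
python3 -m handwheel '[[10,0.166,-0.145,0,0,0,0],[10,0.178,-0.13,0,0,0,0]]' >/dev/null; eval $S
python3 -m handwheel '[[10,0.186,-0.118,0,0,0,0],[10,0.195,-0.102,0,0,0,0]]' >/dev/null; eval $S
python3 -m handwheel '[[10,0.203,-0.084,0,0,0,0],[10,0.21,-0.066,0,0,0,0]]' >/dev/null; eval $S
```

```text
phi 51.9 R 75.1 pull(tan) 9.15 outward 4.26 t 17.80 z 0.2573
phi 61.3 R 75.0 pull(tan) 8.99 outward 3.95 t 18.00 z 0.2573
phi 71.1 R 74.8 pull(tan) 8.57 outward 3.93 t 18.20 z 0.2573
```

```bash
S='python3 -c "from h import *;st()"'
python3 -m handwheel '[[10,0.215,-0.045,0,0,0,0],[10,0.218,-0.026,0,0,0,0]]' >/dev/null; eval $S
python3 -m handwheel '[[10,0.22,-0.008,0,0,0,0]]' >/dev/null; eval $S
python3 -m handwheel '[[10,0.22,0.012,0,0,0,0]]' >/dev/null; eval $S
```

```text
phi 80.7 R 74.7 pull(tan) 9.42 outward 2.56 t 18.40 z 0.2572
phi 85.7 R 74.6 pull(tan) 9.02 outward 1.34 t 18.50 z 0.2572
phi 90.6 R 74.5 pull(tan) 8.82 outward 1.00 t 18.60 z 0.2572
```

```bash
S='python3 -c "from h import *;st()"'
python3 -m handwheel '[[10,0.22,0.0,0,0,0,0]]' >/dev/null; eval $S
python3 -m handwheel '[[10,0.215,0.03,0,0,0,0]]' >/dev/null; eval $S
python3 -m handwheel '[[10,0.21,0.062,0,0,0,0]]' >/dev/null; eval $S
python3 -m handwheel '[[10,0.203,0.08,0,0,0,0]]' >/dev/null; eval $S
```

```text
phi 95.5 R 74.6 pull(tan) 9.71 outward 3.56 t 18.70 z 0.2572
phi 100.1 R 74.6 pull(tan) 9.63 outward 4.01 t 18.80 z 0.2572
phi 104.7 R 74.5 pull(tan) 12.16 outward 2.59 t 18.90 z 0.2571
phi 109.2 R 74.5 pull(tan) 12.81 outward 1.81 t 19.00 z 0.2571
```

```bash
S='python3 -c "from h import *;st()"'
python3 -m handwheel '[[10,-0.06,-0.03,0,0,0,0]]' >/dev/null; eval $S
python3 -m handwheel '[[10,0,0,0,0,0,0]]' >/dev/null; eval $S
python3 -m handwheel '[[10,0,0,0,0,0,0],[10,0,0,0,0,0,0]]' >/dev/null; eval $S
```

```text
phi 110.2 R 74.5 pull(tan) 3.47 outward 4.51 t 19.10 z 0.2572
phi 110.3 R 74.5 pull(tan) 5.53 outward 3.94 t 19.20 z 0.2572
phi 110.3 R 74.5 pull(tan) 5.54 outward 4.08 t 19.40 z 0.2572
```

Settled at φ=110.3°. The free pull averaged 7.7 N and the dowel plateau 9.0 N. Extrapolated, the pull now is about 13.1 N, a rise of about 5.4 N. That is inside the window but on the high side, so I'll ease back 2–3°.

```bash
S='python3 -c "from h import *;st()"'
python3 -m handwheel '[[10,-0.1,-0.04,0,0,0,0],[10,0,0,0,0,0,0]]' >/dev/null; eval $S
python3 -m handwheel '[[10,-0.1,-0.04,0,0,0,0],[10,0,0,0,0,0,0]]' >/dev/null; eval $S
python3 -m handwheel '[[10,-0.1,-0.04,0,0,0,0],[10,0,0,0,0,0,0]]' >/dev/null; eval $S
```

```text
phi 109.9 R 74.6 pull(tan) -1.36 outward 6.22 t 19.60 z 0.2573
phi 108.2 R 74.6 pull(tan) -3.31 outward 7.36 t 19.80 z 0.2573
phi 106.1 R 74.7 pull(tan) -3.04 outward 6.80 t 20.00 z 0.2573
```

Unwinding pull is about -3.2 N, which implies a rise of about 4.5 N. I'll release and lift clear.

```bash
python3 -m handwheel '[[50,0,0,0,0,0,0],[50,0,0,0,0,0,0],[50,0,0,0,0,0,0],[50,0,0,-0.2,0,0,0],[50,0,0,-0.5,0,0,0],[50,0,0,-0.8,0,0,0],[50,0,0,-0.8,0,0,0],[50,0,0,-0.8,0,0,0],[50,0,0,-0.8,0,0,0],[50,0,0,0,0,0,0]]'
python3 - <<'E'
from h import *
o=[];w=cv2.resize(r.capture("wrist")["img"],(400,300));s=r.capture("scene")["img"][130:280,230:380]
im=np.zeros((400,800,3),np.uint8);im[:300,:400]=w;im[:,400:]=cv2.resize(s,(400,400),interpolation=3)
cv2.imwrite("pics/fin.png",cv2.convertScaleAbs(im,alpha=1.8));st()
E
```

```text
clock: 21.0
tool_pos: [0.4717, 0.0615, 0.3777]
orientation: [3.135, 0.001, 1.694]
force: [0.3, -0.4, -0.3]
width: 0.0499
grasp_force: 0.0
phi 105.3 R 77.3 pull(tan) 0.49 outward -0.91 t 21.10 z 0.3743
```

View pics/fin.png

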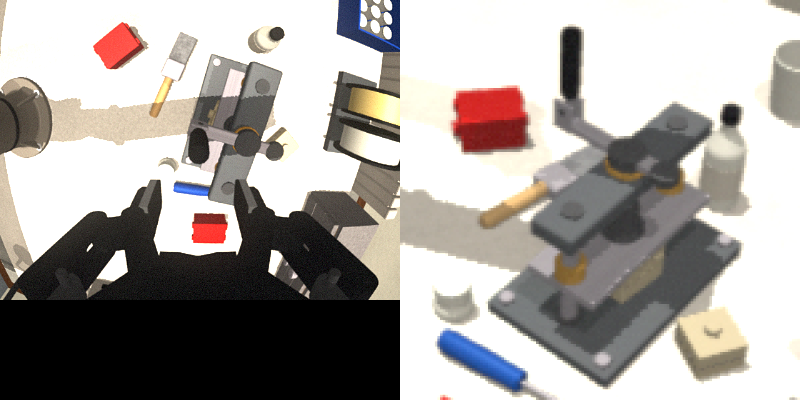

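The scene crop shows the handle upright, from (570,100) to (570,30), with the gripper clear and the pad down on the closed mould at about (640,275). The bystanders have not moved.

```bash
python3 -c "
from workcell import r
print(r.job_done())"
```

```text
the job is handed in; nothing more can be done
None
```

I handed the job in at about 21 s: the handle is upright, the gripper is clear, and the mould is wound closed at about 4.5 N over free running (roughly 100 N on the pad), estimated from the handle pull; `job_done` returned no verdict.

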